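# Clamp a knife in the handle-drilling jig

### The arm

A 7-joint arm with a two-finger parallel gripper is mounted at the origin on the work surface. World frame = base frame: x ahead of the robot, y to its left, z up, the work surface at z = 0. Lengths are in m, angles in rad, forces in N, time in s.
With the tool pointing down it reaches from about 0.425 to 0.875 m from the base axis. Payload 8.4 kg.
Tool frame: the origin (TCP) lies at the very end of the fingers, on their centre line; the grasp point (between the pads) lies 19 mm behind it (tcp_to_grasp is the distance from the TCP to the grasp point, in m); z points along the fingers, y is the line along which they close (so a half turn about z gives the same grasp; the last joint's range is limited). The gripper opens to 87 mm and grips with 3 to 60 N. Pads are 19 mm wide; open, the fingers measure 117 mm over their backs; the gripper's body (75 mm by 190 mm) begins 51 mm behind the grasp point.
Start: joints at [-1.213, 0.333, 0.04, 1.465, -0.013, 1.343, -0.059], TCP at [0.287, 0.583, 0.223] pointing down, gripper open.
Joint ranges: [-2.58, 2.58], [-0.38, 2.09], [-1.3, 1.39], [0.25, 2.4], [-1.5, 4.64], [0.08, 2.09], [-2.65, 2.65]. Speed limits (rad/s): [2.22, 2.22, 2.79, 2.79, 3.14, 3.14, 3.14].

### API

Orientations are given as a unit quaternion [w, x, y, z].
In Python, from bench import * gives the robot as it stands. The module is installed in compiled form; this text tells all that it offers. Calls block until the motion is done:
- goto(position, orientation): joint-space move of the TCP to a pose.
- servo_line(position, ori=None, rate=0.15, force_limit=None): straight line of the TCP; ori=None keeps the orientation; rate is the mean speed in m/s. With force_limit (N) it stops when the force on the tool has changed by that much, and returns True; else False.
- move_joints(angles): joint-space move.
- move_gripper(opening, effort=None): finger opening in m; effort is the grip in N (None keeps the last); returns when the fingers have stopped.
- dwell(seconds).
- solve_ik(position, orientation): joint angles nearest the present ones, or None.
- observe(): the state.
- read_camera(name): name is "scene" or "side" or "wrist"; returns the picture (420x560x3 uint8, blue, green, red); there is no depth.
- camera_model(name): a dict with "mtx" (3x3 intrinsics, pixels), "camera_from_world" (4x4, takes a point from world to camera coordinates). Camera axes: x right, y down, z forward; pixel columns grow to the right and rows downward; lengths in m; the calibration is good to about 2 mm. The wrist camera is an equidistant fisheye: a pixel r from the principal point sees the ray r / f radians off the axis. A picture is of the moment at which its call begins: read the wrist's pose just before it. camera_model takes no time and is no camera call; for the wrist camera it gives the pose at the moment of the call.
A pose or a line that the arm cannot do raises PlanningError and nothing moves.
- job_done(): hands the job in; it is judged then, once.
The state is a dict: "t": time; "joint_positions": joint angles; "qvel": joint speeds; "joint_torque": joint torques, N m; "position": TCP position; "ee_rot": TCP orientation; "force": force on the tool from outside, world axes, zero at the start; "torque": the same for the moment, N m; "finger_gap": finger opening in m; "grip_force": force on a finger pad.
Only numpy, scipy, OpenCV 4.12 (cv2) and the standard library are available. Lean on these libraries where they do the work, as an engineer would, in place of code of your own. Each camera call takes 0.05 s, during which the arm holds its last target. There are 200 camera calls.

### The job

Using only pushes with the fingertips and picking nothing up, slide the knife with the raw light-wood handle, lying on the plywood jig, until its handle sits fully home: one long side flush against the steel fence and the front end of the wood against the low aluminium stop. Then push the red lever of the toggle clamp down past its dead point until it snaps into lock, so that the rubber foot holds the handle down, and move clear. Do not lift or tip the knife, and leave everything else on the bench where it lies.

Things in the scene. Friction and masses are not known exactly. Their poses are not given: they have to be found in the camera images.
- jig: the fixed jig: a plywood board, 270 x 270 x 18 mm. Origin on the bench under it; the board spans x -157 to +113, y -135 to +135 mm. Its x axis runs along the fence, from the knife's butt towards the blade; y points from the clamp across the fence to the knife; z up
- jig_corner (a point): point on the board's top (18 mm above the bench) where the fence's face and the stop's face, extended, meet: jig x = +37, y = +15 mm. Axes as the jig's
- knife: the knife to clamp, loose, about 0.13 kg, flat on the board, blade towards jig +x: raw light-wood handle 115 (x) x 28 (y) x 20 (z) mm, then a blade 100 mm long, 2.6 mm thick, 8.7 mm above the board. Origin under the middle of the handle; x axis to the blade's tip, z up. Home, its axes match the jig's and its origin is at jig x = -20.5, y = +29 mm. Slides with about 1 N
- knife_heel (a point): the lower corner of the wooden handle at its front (blade) end, on the fence side: 57.5 mm towards the blade and 14 mm towards the fence from the knife's origin. Home, it coincides with jig_corner
- knife_butt (a point): the lower corner of the handle at its butt end, on the fence side: 115 mm behind knife_heel
- clamp_lever (a joint): lever angle against its link, rad: 0 fully open; starts 0 to 0.1; foot meets the handle at about 1.95; dead point 2.393; locked on its stop 2.468. Before the foot bears friction keeps it where it is left; from there to the dead point it springs back when let go; past it, it snaps on to the stop. Pushing at lever_grip takes 2 to 12 N, most from 1.9 to 2.3
- lever_grip (a point): point on the middle line of the clamp's red lever (20 mm wide, 14 mm thick), 50 mm before its free end. It moves in the jig's y-z plane: open about 128 mm above the bench, lever leaning 30 deg from upright to jig -y; locked 55 mm above it, lever near level, pointing to jig -y. It goes almost straight down (jig y -142, -160, -147 mm) while the lever turns 60 deg
- lever_tip (a point): the free end of the red lever, on its middle line, 50 mm from lever_grip and, open, about 170 mm above the bench; the line from lever_grip to lever_tip gives the lever's direction. The side to push is the one facing the clamping bar (its upper side when shut)
- clamp_foot: the clamp's black rubber foot, 19 mm across, 9 mm long, sprung on the spindle near the end of the clamping bar. Origin at the centre of its pressing face; bears on the handle with about 40 N when locked
- done_knife: the finished knife with a darker brown handle and brass rivets, lying flat on the bench: handle 115 x 28 x 20 mm, blade 110 mm. Origin under the middle of its handle. A bystander
- scale: a loose flat piece of light wood (handle scale) on the bench beside the board, 118 x 30 x 10 mm. Origin at the centre of its underside. A bystander
- file: a black flat file with a wooden handle lying on the bench beyond the lever's end, 290 mm long, 26 mm high. Origin 170 mm from the handle's end, on the bench. A bystander
- rivet_tin: an open yellow-banded tin with brass rivet stock in it, 68 mm across, 52 mm high, on the bench on the robot's side of the board. Origin at the centre of its underside. A bystander
- hammer: a hammer with a brown wooden handle, 260 mm long, head 100 mm wide, lying on the bench on the robot's right. Origin under its middle. A bystander
- glue_can: a red-labelled can, 72 mm across, 105 mm high, on the bench just beyond the board. A bystander. Origin at the centre of its underside
- resin_jar: an amber jar with a yellow cap, 60 mm across, 85 mm high, on the bench just beyond the board. A bystander. Origin at the centre of its underside
- cork_block: a cork sanding block, 95 x 55 x 28 mm, on the bench on the robot's side of the board. Origin at the centre of its underside. A bystander
- fence_top (a point): middle of the upper edge of the steel fence's face. The fence is a bar 135 mm long (jig x -110 to +25 mm), 12 mm thick, 11 mm high above the board; its face looks to jig +y and lies at y = +15 mm
- stop_top (a point): middle of the upper edge of the aluminium stop's face, which looks to jig -x at x = +37 mm. The block is 26 (x) x 50 (y, +20 to +70) mm and 6 mm high above the board, so that the knife's blade passes over it and the end of the wood meets it
- clamp_base (a point): centre of the steel toggle clamp's foot on the board, jig x = -12, y = -64 mm. Its base is 56 x 82 mm, 36 mm high. Open, the clamping bar stands up steeply (top 135 mm above the bench, rubber foot facing jig +y) and the red lever stands behind it, leaning to jig -y. Shut, the bar lies level over the fence, its foot on the knife's handle, nothing of it above 95 mm
There are look-alikes about, which are no part of the job. Leave any pink look-alike of the knife alone.

How it is judged:
On the way, in this order (a step that is already met when the one before it is completed fails the run):
1. the knife's handle is home, within 3 mm of the fence at both ends and of the stop, while the clamp is still open (x of knife_heel in the frame of jig_corner above -0.003 m and y of each of knife_heel, knife_butt in the frame of jig_corner below 0.003 m and z of knife_butt in the frame of jig_corner below 0.003 m and value of joint clamp_lever below 1.7 rad), for 0.2 s.
2. the lever is past its dead point on its stop and the foot bears on the handle (value of joint clamp_lever above 2.43 rad and contact force between clamp_foot and knife above 20 N), for 0.2 s.
At the end, for the whole second after the job is handed in: The handle is within 3 mm of the fence at both ends and within 3 mm of the stop, lying on the board; the lever is past its dead point and on its stop (joint above 2.43) and the rubber foot presses the handle with more than 20 N; all at rest (all of step 2 and x of knife_heel in the frame of jig_corner above -0.003 m and y of each of knife_heel, knife_butt in the frame of jig_corner below 0.003 m and z of knife_butt in the frame of jig_corner below 0.003 m and linear speed of knife below 0.02 m/s); the robot touches nothing.
It fails at once if the knife is lifted or tipped (10 mm off the board or 0.2 rad) (z of knife in the frame of jig above 0.028 m or angle between knife's own z axis and vertical above 0.2 rad).
It fails at once if a bystander is moved more than 20 mm (distance of any of done_knife, scale, file, rivet_tin, hammer, glue_can, resin_jar, cork_block from where it was at the start of the episode above 0.02 m).
It also fails if it takes over 58 s, if anything falls off the work surface, if the arm or the gripper's body presses on something with over 40 N, if the wrist force passes 120 N, or if a joint passes its speed limit or range.

## Working session

There is one attempt and no reset: what is moved stays moved. The work goes in short steps, each a Python script; the robot and the scene stay as the last script left them, time stands still between calls to the robot, and variables do not carry over. Pictures are saved under pics/ and viewed, at most 10 in all, crops included, and the job is handed in when it is done.

```bash
mkdir -p pics; python3 - <<'E'
from bench import *
import cv2,numpy as np
for n in("scene","side"):
    im=read_camera(n); cv2.imwrite(f"pics/{n}0.png",im)
    m=camera_model(n); print(n,np.round(m["mtx"],1).tolist(),np.round(m["camera_from_world"],4).tolist())
o=observe(); print(o["t"],o["position"],o["ee_rot"],o["force"])
E
```

```text
scene [[463.7, 0.0, 278.9], [0.0, 463.7, 215.5], [0.0, 0.0, 1.0]] [[-0.8622, 0.5066, -0.003, 0.4877], [0.3169, 0.5347, -0.7834, -0.0793], [-0.3952, -0.6764, -0.6215, 1.7397], [0.0, 0.0, 0.0, 1.0]]
side [[437.6, 0.0, 279.7], [0.0, 437.6, 209.9], [0.0, 0.0, 1.0]] [[0.9465, -0.3222, 0.0197, -0.5245], [-0.2023, -0.6395, -0.7417, 0.2174], [0.2516, 0.698, -0.6704, 1.6384], [0.0, 0.0, 0.0, 1.0]]
0.1 [0.2865284  0.58297836 0.22176121] [-1.20376062e-04  2.26445013e-01  9.74023686e-01 -7.07999940e-04] [-0.16034509  0.03750704  0.48860199]
```

View pics/scene0.png

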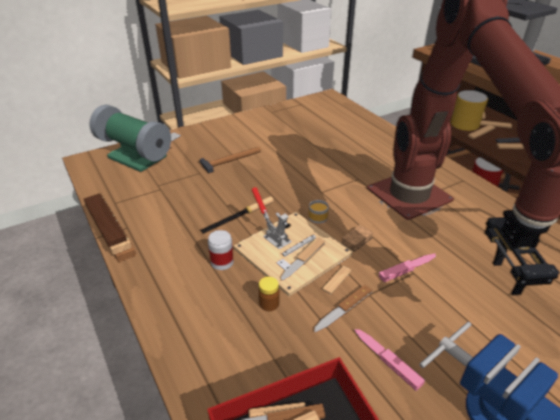

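View pics/side0.png

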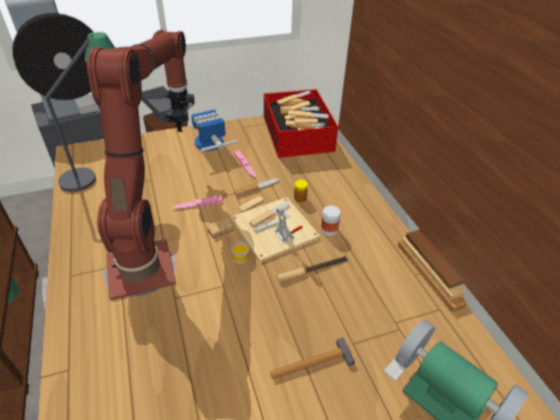

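The scene view shows the board (corners about (235,247), (297,214), (350,252), (290,288)). On it is the light-handled knife at about (308,250), blade towards (290,270), with the clamp at (278,230) and the red lever at (260,200). Other candidates are the brown done_knife at (345,305) and pink knives at (408,266) and (390,357). Only the one on the board fits the description. I'll confirm that with a close wrist view.

```bash
cat > h.py <<'E'
from bench import *
import cv2,numpy as np
def ray(n,uv,M=None):
    M=M or camera_model(n); K=np.array(M["mtx"]);T=np.array(M["camera_from_world"])
    a=(np.array(uv,float)-K[:2,2])/[K[0,0],K[1,1]]
    if n=="wrist":
        r=np.hypot(*a)+1e-12; d=np.r_[a/r*np.sin(r),np.cos(r)]
    else: d=np.r_[a,1]/np.linalg.norm(np.r_[a,1])
    R=T[:3,:3]; return -R.T@T[:3,3],R.T@d
def proj(n,p,M=None):
    M=M or camera_model(n); K=np.array(M["mtx"]);T=np.array(M["camera_from_world"])
    c=T[:3,:3]@np.array(p)+T[:3,3]
    if n=="wrist":
        s=np.hypot(c[0],c[1]); a=c[:2]/s*np.arctan2(s,c[2])
    else: a=c[:2]/c[2]
    return a*[K[0,0],K[1,1]]+K[:2,2]
def onz(n,uv,z,M=None):
    c,d=ray(n,uv,M); return c+d*(z-c[2])/d[2]
def meet(rs):
    A=sum(np.eye(3)-np.outer(d,d) for c,d in rs); b=sum((np.eye(3)-np.outer(d,d))@c for c,d in rs)
    p=np.linalg.solve(A,b); return p,[float(np.linalg.norm(np.cross(p-c,d))) for c,d in rs]
def down(yaw): # tool z down, tool y axis at (yaw) from world y... x axis at angle yaw
    return [0,np.cos(yaw/2),np.sin(yaw/2),0]
E
python3 - <<'E'
from h import *
for uv in [(235,247),(297,214),(350,252),(290,288)]: print(np.round(onz("scene",uv,.018),3))
p=np.mean([onz("scene",uv,.018) for uv in [(235,247),(297,214),(350,252),(290,288)]],0)
o=observe()
q=o["ee_rot"]
M=camera_model("wrist");print(M["mtx"])
T=np.array(M["camera_from_world"]); print("cam rel",-T[:3,:3].T@T[:3,3]-o["position"],T[2,:3])
for h in (.42,.38,.34):
    for yaw in (0,.7,-.7,1.57,-1.57):
        j=solve_ik([p[0],p[1],h],down(yaw)); print(h,yaw,None if j is None else np.round(j,2))
E
```

```text
[ 0.699 -0.051  0.018]
[ 0.437 -0.094  0.018]
[0.396 0.156 0.018]
[0.64  0.19  0.018]
[[325.1922621    0.         281.81430147]
 [  0.         325.1922621  208.19406219]
 [  0.           0.           1.        ]]
cam rel [-0.07295264  0.03540523  0.16214802] [ 0.26335749 -0.13068409 -0.95580568]
0.42 0 [-0.78  0.08  0.67  1.39 -0.05  1.69 -1.69]
0.42 0.7 [-0.76  0.08  0.65  1.39 -0.05  1.69 -0.99]
0.42 -0.7 [-1.23  0.14  1.21  1.4  -0.13  1.69 -2.3 ]
0.42 1.57 [-0.78  0.08  0.67  1.39 -0.05  1.69 -0.12]
0.42 -1.57 None
0.38 0 [-0.79  0.08  0.67  1.48 -0.05  1.61 -1.69]
0.38 0.7 [-0.76  0.08  0.64  1.47 -0.05  1.61 -1.  ]
0.38 -0.7 [-1.25  0.13  1.21  1.49 -0.12  1.61 -2.31]
0.38 1.57 [-0.78  0.08  0.66  1.47 -0.05  1.61 -0.12]
0.38 -1.57 None
0.34 0 [-0.79  0.08  0.66  1.55 -0.05  1.53 -1.69]
0.34 0.7 [-0.76  0.08  0.63  1.55 -0.04  1.53 -1.  ]
0.34 -0.7 [-1.26  0.13  1.22  1.57 -0.12  1.53 -2.31]
0.34 1.57 [-0.77  0.08  0.65  1.55 -0.05  1.53 -0.13]
0.34 -1.57 None
```

```bash
python3 - <<'E'
from h import *
import pickle
move_gripper(0.0)
S=[]
for i,p in enumerate([[.47,0.0,.36],[.60,.0,.36]]):
    goto(p,down(1.72)); dwell(.15)
    M=camera_model("wrist"); im=read_camera("wrist"); cv2.imwrite(f"pics/w{i}.png",im)
    S.append({k:np.array(M[k]) for k in("mtx","camera_from_world")})
pickle.dump(S,open("w.pkl","wb"))
o=observe(); print(o["t"],o["position"],o["finger_gap"])
a,b=[cv2.imread(f"pics/w{i}.png") for i in (0,1)]
cv2.imwrite("pics/wA.png",cv2.resize(a,(800,600),interpolation=cv2.INTER_CUBIC))
cv2.imwrite("pics/wB.png",cv2.resize(b,(800,600),interpolation=cv2.INTER_CUBIC))
E
```

```text
4.85 [ 5.99358658e-01 -1.87405439e-04  3.60663035e-01] 0.0003991162916485336
```

View pics/wA.png

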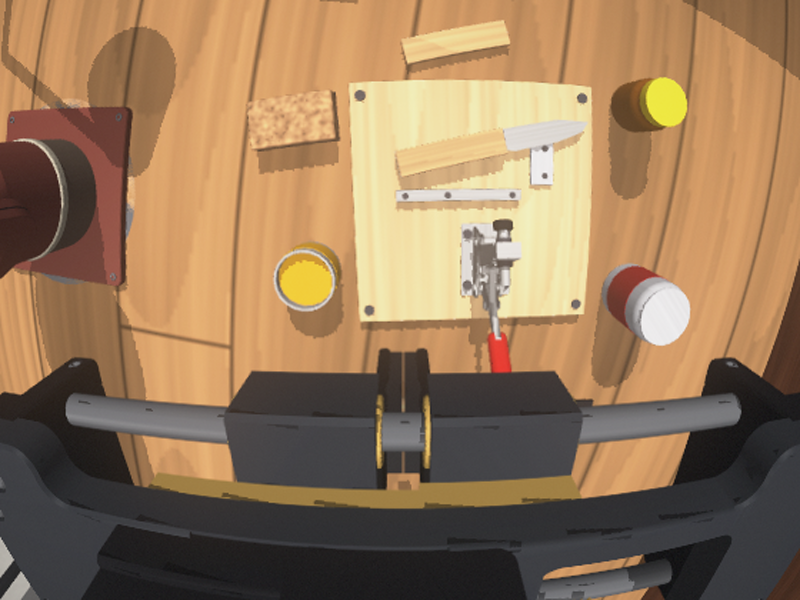

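View pics/wB.png

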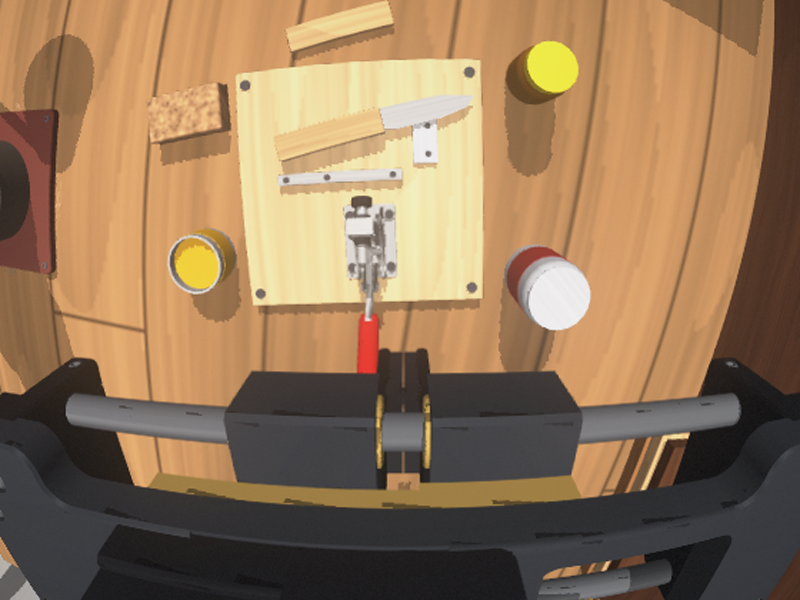

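Wrist views A and B show the following (800x600 pixels):
- Board screws in A at (360,96), (582,98), (369,310), (576,303).
- The raw-wood knife, handle from (398,165) to (505,140).
- The fence at y≈196, the stop at (541,165), the clamp at (485,258) and the red lever from (497,335) downwards.

Next I refine the points by mask and confirm the knife in one enlarged crop.

```bash
python3 - <<'E'
from h import *
import pickle
S=pickle.load(open("w.pkl","rb"))
ims=[cv2.imread(f"pics/w{i}.png") for i in (0,1)]
G=[[(360,96),(582,98),(369,310),(576,303)],[(245,86),(470,72),(261,294),(472,288)]]
P=[]
for k in range(4):
    rs=[];zz=[]
    for i in(0,1):
        u,v=np.round(np.array(G[i][k])*.7).astype(int); w=7
        c=cv2.cvtColor(ims[i],cv2.COLOR_BGR2GRAY)[v-w:v+w+1,u-w:u+w+1].astype(float)
        m=np.clip(np.median(c)*.75-c,0,None); ys,xs=np.mgrid[-w:w+1,-w:w+1]
        uv=(u+(m*xs).sum()/m.sum(),v+(m*ys).sum()/m.sum()); rs.append(ray("wrist",uv,S[i])); zz.append(onz("wrist",uv,.018,S[i])[:2])
    p,e=meet(rs);P.append(np.mean(zz,0)); print(np.round(p,4),np.round(e,4),np.round(zz,4).tolist())
P=np.array(P); print("c",P.mean(0)); 
for a,b in((0,1),(2,3),(2,0),(3,1)): d=P[b]-P[a]; print(np.hypot(*d),np.degrees(np.arctan2(d[1],d[0])))
crops=[]
for i,(x,y) in enumerate([(265,70),(180,50)]):
    crops.append(cv2.resize(ims[i][y:y+75,x:x+160],None,fx=5,fy=4*75/75*1.0 if 0 else 5,interpolation=cv2.INTER_CUBIC)[:300] if 0 else cv2.resize(ims[i][y:y+75,x:x+160],(640,300),interpolation=cv2.INTER_CUBIC))
cv2.imwrite("pics/crop.png",np.vstack(crops))
E
```

```text
[0.4017 0.143  0.0193] [0.0001 0.0001] [[0.4015, 0.1431], [0.4012, 0.1433]]
[0.6428 0.187  0.0183] [0. 0.] [[0.6429, 0.1871], [0.6428, 0.1871]]
[ 0.4444 -0.0928  0.019 ] [0.0001 0.0001] [[0.4444, -0.0932], [0.4442, -0.093]]
[ 0.6853 -0.0494  0.0209] [0.0006 0.0006] [[0.6866, -0.0496], [0.6859, -0.0508]]
c [0.5436798 0.046737 ]
0.24541630072941473 10.306353551085742
0.2457304490533279 10.065558231681987
0.24017778676605187 100.28999343291143
0.24121062100608012 100.36416900335256
```

View pics/crop.png

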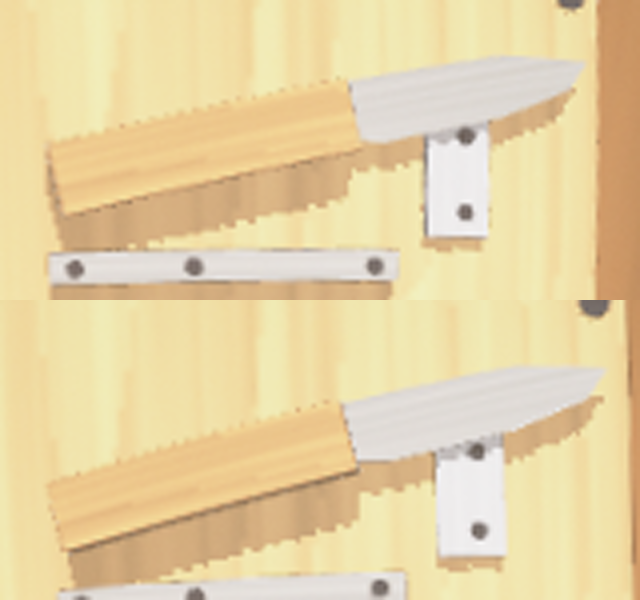

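The crop shows the light-wood handle on the board, not pink and without rivets. Its top corners in crop A are (50,143), (66,214), (362,148), (350,82). The blade passes over the stop, whose left edge is at x≈427, and the fence's upper edge runs from (50,254) to (398,249).

```bash
cat >> h.py <<'E'
YAW=np.radians(10.25); C,Sn=np.cos(YAW),np.sin(YAW)
R2=np.array([[C,-Sn],[Sn,C]]); O=np.array([.54368,.04674])+R2@[.022,0]
def toj(p): p=np.array(p,float); return np.r_[R2.T@(p[:2]-O),p[2:]]
def tow(p): p=np.array(p,float); return np.r_[R2@p[:2]+O,p[2:]]
E
python3 - <<'E'
from h import *
import pickle
S=pickle.load(open("w.pkl","rb"))
def A(u,v): return ((u+.5)/4-.5+265,(v+.5)/4-.5+70)
def B(u,v): return ((u+.5)/4-.5+180,(v-300+.5)/4-.5+50)
for n,a,b in [("butt far",(50,143),(48,485)),("butt fence",(66,214),(70,550)),("front fence",(362,148),(357,470)),("front far",(350,82),(343,405)),
 ("fence L",(50,254),(60,592)),("fence R",(398,249),(404,574)),("stop near corner",(427,236),(438,555)),("stop R",(488,237),(505,556))]:
    z=.038 if "f" in n[-6:] and "fence " not in n else .029 if "fence" in n else .024
    p,e=meet([ray("wrist",A(*a),S[0]),ray("wrist",B(*b),S[1])]); print(n,np.round(toj(p)*1e3,1),np.round(np.array(e)*1e3,1),"plane",z,np.round(toj(onz("wrist",A(*a),z,S[0]))*1e3,1),np.round(toj(onz("wrist",B(*b),z,S[1]))*1e3,1))
# red lever in both wrist views and scene/side
for n,i in (("wrist",0),("wrist",1),("scene",None),("side",None)):
    im=cv2.imread(f"pics/w{i}.png") if n=="wrist" else cv2.imread(f"pics/{n}0.png")
    h=cv2.cvtColor(im,cv2.COLOR_BGR2HSV); m=((h[...,0]<6)|(h[...,0]>174))&(h[...,1]>170)&(h[...,2]>110)
    N,l,s,c=cv2.connectedComponentsWithStats(m.astype(np.uint8))
    for k in range(1,N):
        if s[k,4]>20: print(n,i,s[k].tolist(),np.round(c[k],1))
E
```

```text
butt far [-107.6   56.6   38.2] [0.6 0.6] plane 0.038 [-107.5   57.2   38. ] [-107.7   56.1   38. ]
butt fence [-102.4   30.5   30.5] [0.2 0.2] plane 0.038 [-102.4   30.6   38. ] [-100.4   30.6   38. ]
front fence [ 8.6 54.3 37.1] [0.3 0.3] plane 0.038 [ 8.5 54.5 38. ] [ 8.6 53.9 38. ]
front far [ 4.3 79.1 37. ] [0.4 0.4] plane 0.038 [ 4.2 79.4 38. ] [ 4.3 78.5 38. ]
fence L [-109.    14.8   24.2] [0.2 0.2] plane 0.029 [-108.9   15.2   29. ] [-107.7   14.7   29. ]
fence R [24.7 15.1 28.6] [0.7 0.7] plane 0.029 [24.7 15.8 29. ] [24.6 14.4 29. ]
stop near corner [37.6 21.  24.8] [0.2 0.2] plane 0.024 [37.7 20.7 24. ] [37.6 21.2 24. ]
stop R [63.1 20.5 23.7] [0.3 0.3] plane 0.024 [63.  20.8 24. ] [63.  20.3 24. ]
wrist 0 [441, 187, 14, 5, 21] [448.2 188.5]
wrist 0 [342, 233, 16, 28, 333] [349.1 247.9]
wrist 1 [250, 220, 15, 41, 534] [257.3 241.5]
scene None [252, 188, 13, 25, 117] [258.1 198.6]
scene None [216, 251, 16, 13, 144] [223.7 257.9]
scene None [208, 358, 170, 62, 2342] [279.2 391. ]
side None [265, 90, 74, 67, 1992] [303.7 131.9]
side None [322, 222, 9, 8, 28] [325.4 225.1]
```

Jig pose is good to about 1 mm: fence y≈15, stop x≈37.6. The knife centre is near jig (-49,55), turned about 12°. Now I check lever and foot clearances.

```bash
python3 - <<'E'
from h import *
import pickle
S=pickle.load(open("w.pkl","rb"))
def m2(n,a,b):
    p,e=meet([ray("wrist",np.array(a)*.7,S[0]),ray("wrist",np.array(b)*.7,S[1])]); print(n,np.round(toj(p)*1e3,1),np.round(np.array(e)*1e3,1)); return toj(p)
m2("foot knob",(503,224),(361,201)); 
r=m2("red start",(497,335),(368.5,317))
# red at row where both visible: axis direction in each view -> scene tip on lever plane
im=cv2.imread("pics/scene0.png")
h=cv2.cvtColor(im,cv2.COLOR_BGR2HSV)[180:225,240:285]; m=((h[...,0]<6)|(h[...,0]>174))&(h[...,1]>120)
ys,xs=np.nonzero(m); print(ys.min()+180,xs[ys==ys.min()].mean()+240,ys.max()+180,xs[ys==ys.max()].mean()+240)
for uv in ((xs[ys==ys.min()].mean()+240,ys.min()+180),(xs[ys==ys.max()].mean()+240,ys.max()+180)):
    c,d=ray("scene",uv); c=toj(c); d=np.r_[R2.T@d[:2],d[2]]
    for X in (-.012,r[0]): t=(X-c[0])/d[0]; print(np.round((c+d*t)*1e3,1))
for n,p in(("pushstart",(-.03,.115,.10)),("low",(-.03,.115,.024)),("butt",(-.15,.03,.024)),("lev",(-.012,-.1265,.17)),("levlow",(-.012,-.14,.06))):
    j=solve_ik(tow(p),down(YAW+np.pi/2)); print(n,np.round(tow(p),3),None if j is None else np.round(j,2))
E
```

```text
foot knob [-11.5 -11.5 109.4] [0. 0.]
red start [ -11.2 -125.2   95.2] [0.3 0.3]
187 254.5 213 263.0
[ -12.  -173.1  168.6]
[ -11.2 -172.1  169.5]
[ -12.  -133.1   86.3]
[ -11.2 -132.1   87.3]
pushstart [0.515 0.158 0.1  ] [-1.11  0.27  0.84  1.92 -0.23  1.05  0.01]
low [0.515 0.158 0.024] [-1.08  0.41  0.83  1.98 -0.38  0.92  0.13]
butt [0.412 0.053 0.024] [-1.08  0.09  0.88  2.26 -0.09  0.83  0.04]
lev [ 0.576 -0.076  0.17 ] [-0.65  0.3   0.85  1.74 -0.24  1.21  0.44]
levlow [ 0.578 -0.089  0.06 ] [-0.59  0.45  0.83  1.84 -0.38  1.02  0.58]
```

```bash
python3 - <<'E'
from h import *
q=down(YAW+np.pi/2)
goto(tow((-.038,.115,.10)),q)
servo_line(tow((-.038,.115,.024)),rate=.1)
servo_line(tow((-.038,.085,.024)),rate=.08)
hit=servo_line(tow((-.038,.0505,.024)),rate=.04,force_limit=9)
o=observe(); print(o["t"],hit,np.round(toj(o["position"])*1e3,1),o["force"])
dwell(.1)
M=camera_model("wrist"); im=read_camera("wrist"); 
servo_line(tow((-.038,.075,.024)),rate=.1)
servo_line(tow((-.038,.075,.14)),rate=.2)
M=camera_model("wrist"); im2=read_camera("wrist"); print(observe()["t"])
import pickle; pickle.dump({k:np.array(M[k]) for k in("mtx","camera_from_world")},open("w3.pkl","wb"))
cv2.imwrite("pics/w3.png",im2)
cv2.imwrite("pics/y.png",cv2.resize(im2,(800,600),interpolation=cv2.INTER_CUBIC))
for a in (0,np.pi,-np.pi): 
  for p in((-.115,.03,.024),(-.087,.03,.024)):
    j=solve_ik(tow(p),down(YAW+a)); print(a,None if j is None else np.round(j,2))
E
```

```text
8.225 True [-38.2  54.7  23.9] [0.85056327 2.35344384 1.93117738]
9.5083
0 [-1.23  0.26  1.11  2.18 -0.31  0.86 -1.31]
0 [-1.18  0.35  1.09  2.12 -0.41  0.89 -1.24]
3.141592653589793 [-0.88  0.17  0.7   2.17 -0.14  0.84  1.66]
3.141592653589793 [-0.82  0.23  0.66  2.11 -0.18  0.86  1.69]
-3.141592653589793 [-0.88  0.17  0.7   2.17 -0.14  0.84  1.66]
-3.141592653589793 [-0.82  0.23  0.66  2.11 -0.18  0.86  1.69]
```

View pics/y.png

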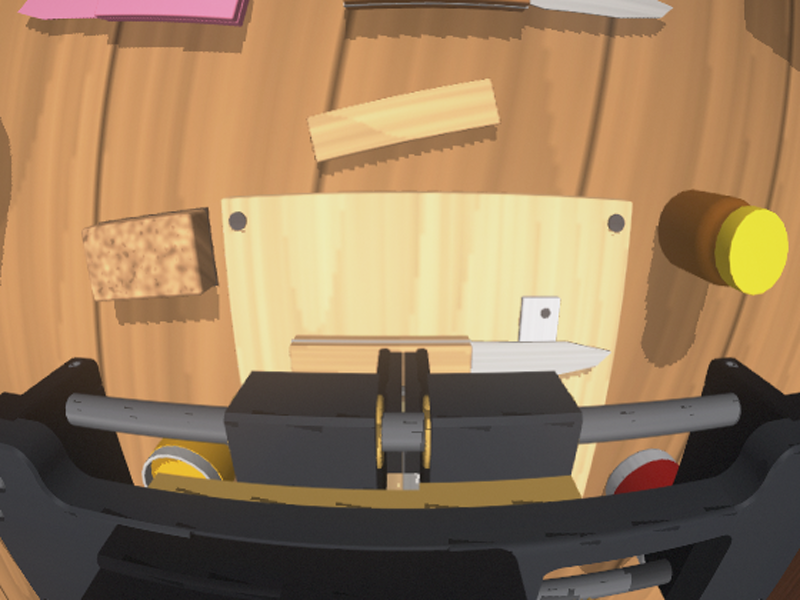

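The view shows the knife now parallel along the fence. The far upper edge of its butt is at (291,346) and the front of the wood is at (471,345), still short of the stop. Next I push from the butt.

```bash
python3 - <<'E'
from h import *
import pickle
M=pickle.load(open("w3.pkl","rb"))
for uv in((291,346),(471,345)): print(np.round(toj(onz("wrist",np.array(uv)*.7,.038,M))*1e3,1))
q=down(YAW+np.pi)
goto(tow((-.138,.034,.15)),q)
servo_line(tow((-.138,.034,.024)),rate=.12)
hit=servo_line(tow((-.0855,.034,.024)),rate=.04,force_limit=9)
o=observe(); print(o["t"],hit,np.round(toj(o["position"])*1e3,1),o["force"])
servo_line(tow((-.105,.034,.024)),rate=.1)
servo_line(tow((-.105,.034,.15)),rate=.2)
# seat against fence again
q=down(YAW+np.pi/2)
goto(tow((-.022,.075,.12)),q)
servo_line(tow((-.022,.075,.024)),rate=.15)
hit=servo_line(tow((-.022,.0500,.024)),rate=.04,force_limit=9)
o=observe(); print(o["t"],hit,np.round(toj(o["position"])*1e3,1),o["force"])
servo_line(tow((-.022,.075,.024)),rate=.1)
servo_line(tow((-.022,.075,.16)),rate=.2)
# look
goto(tow((-.012,-.1,.30)),q); dwell(.1)
M=camera_model("wrist"); im=read_camera("wrist"); cv2.imwrite("pics/w4.png",im); print(observe()["t"])
pickle.dump({k:np.array(M[k]) for k in("mtx","camera_from_world")},open("w4.pkl","wb"))
cv2.imwrite("pics/z.png",cv2.resize(im,(800,600),interpolation=cv2.INTER_CUBIC))
E
```

```text
[-109.3   42.8   38. ]
[ 3.1 43.9 38. ]
13.125 True [-88.6  33.9  23.5] [-1.22192421 -0.43977244 -0.03432499]
16.7917 True [-22.   54.6  24.2] [-0.43090941  3.09283266  1.39099408]
19.025
```

View pics/z.png

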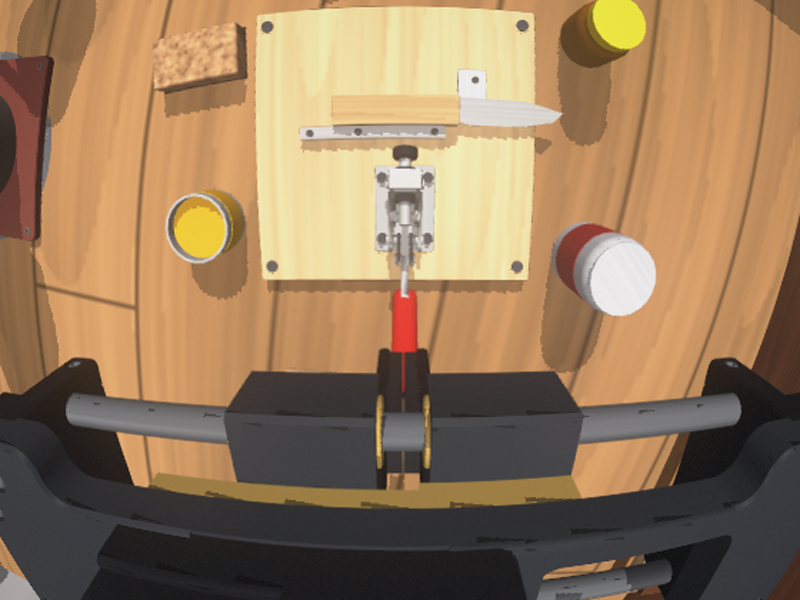

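The knife looks home: the front of the wood is at (459,112) on the stop face, and the handle edge at y≈125 lies along the fence. The lever is unchanged, red from (404,292). I check the numbers, then work the lever.

```bash
python3 - <<'E'
from h import *
import pickle
M=pickle.load(open("w4.pkl","rb"))
P=[toj(onz("wrist",np.array(uv)*.7,.038,M))*1e3 for uv in((332,95),(459,97),(332,124),(459,126))]; print(np.round(P,1))
assert abs(P[1][0]-37)<4 and abs(P[0][1]-43)<4 and abs(P[1][1]-43)<4
goto(tow((-.012,-.110,.20)),down(YAW+np.pi/2))
servo_line(tow((-.012,-.110,.1335)),rate=.1)
for a in range(30,91,10):
    r=np.radians(a); y=np.polyval(np.polyfit([30,60,90],[-142,-160,-147],2),a); z=128-73*(a-30)/60
    w=np.array([-12,y+7*np.cos(r)+10,z+7*np.sin(r)])*1e-3
    hit=servo_line(tow(w),rate=.05,force_limit=30)
    o=observe(); print(a,hit,np.round(w*1e3,1),np.round(toj(o["position"])*1e3,1),np.round(o["force"],1))
    if hit: break
if not hit:
    w[2]=.057; hit=servo_line(tow(w),rate=.03,force_limit=25); o=observe(); print(hit,np.round(toj(o["position"])*1e3,1),np.round(o["force"],1))
print(o["t"])
E
```

```text
[[-76.7  42.9  38. ]
 [ 37.   40.8  38. ]
 [-76.7  16.   38. ]
 [ 37.2  14.   38. ]]
30 False [ -12.  -125.9  131.5] [ -12.1 -126.5  131.6] [-0.2  0.2  0.7]
40 False [ -12.  -136.1  120.3] [ -12.3 -136.4  120. ] [-0.3  0.2 -0.3]
50 False [ -12.  -142.9  109. ] [ -11.9 -142.1  108.7] [-1.1  2.5  1.1]
60 False [ -12.  -146.5   97.6] [ -12.2 -147.    97.4] [ 0.2 -0.2  0.4]
70 False [ -12.  -146.7   85.9] [ -12.4 -147.    85.4] [ 0.7 -0.7 -0.2]
80 False [ -12.  -143.6   74.1] [ -12.  -143.3   73.8] [ 0.6 -0.   0.8]
90 False [ -12. -137.   62.] [ -12.3 -136.4   61.6] [-0.3  0.7  0.3]
True [ -11.1 -136.9   59.3] [-7.6  2.6 21.3]
23.4917
```

```bash
python3 - <<'E'
from h import *
o=observe(); p=toj(o["position"])
servo_line(tow((-.012,p[1],.20)),rate=.15); goto(tow((-.012,-.13,.30)),down(YAW+np.pi/2)); dwell(.1)
a=read_camera("wrist"); print(observe()["t"],np.round(observe()["force"],1)); s=read_camera("side"); c=read_camera("scene")
f=lambda im,x,y,w,h,W,H: cv2.resize(im[y:y+h,x:x+w],(W,H),interpolation=cv2.INTER_CUBIC)
out=np.vstack([f(a,150,0,280,210,480,360)[:, :],np.hstack([f(s,225,180,120,90,240,180),f(c,225,170,120,90,240,180)])])
cv2.imwrite("pics/l.png",out)
E
```

```text
25.225 [-0.1 -0.6 -1. ]
```

View pics/l.png

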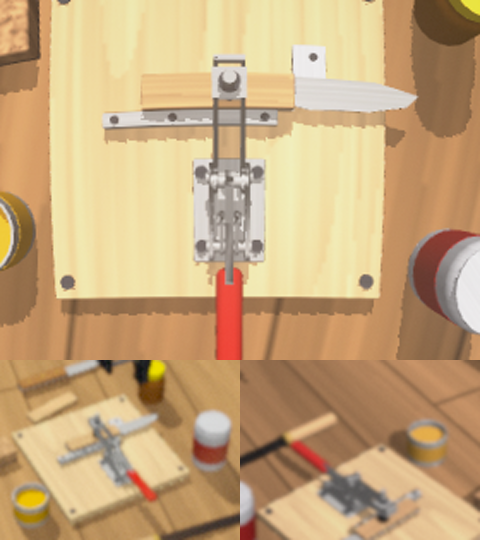

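The bar is down with its foot on the handle, and the handle is still flush at the fence (left edge about (142,90)) and against the stop (295,90). To tell a lock from spring-back, I touch the lever again lightly and note the height, then press.

```bash
python3 - <<'E'
from h import *
w=lambda z:tow((-.012,-.137,z))
servo_line(w(.10),rate=.2)
h1=servo_line(w(.056),rate=.02,force_limit=4); o=observe(); print(h1,np.round(toj(o["position"])*1e3,1),np.round(o["force"],1))
h2=servo_line(w(.054),rate=.02,force_limit=32); o=observe(); print(h2,np.round(toj(o["position"])*1e3,1),np.round(o["force"],1))
servo_line(w(.075),rate=.1)
h1=servo_line(w(.056),rate=.02,force_limit=4); o=observe(); print(h1,np.round(toj(o["position"])*1e3,1),np.round(o["force"],1))
servo_line(w(.20),rate=.15); dwell(.3); o=observe(); print(o["t"],np.round(o["force"],1))
im=cv2.imread("pics/x.png") if 0 else read_camera("scene")
E
```

```text
True [ -11.8 -137.    60.4] [-1.4  1.6  6.7]
True [ -10.8 -137.1   59. ] [-10.2   2.1  25.2]
True [ -11.9 -136.9   60.3] [-1.2  0.8  7.6]
30.95 [-0.1  0.1 -0.6]
```

The contact height is the same (60.4 mm) before and after a hard press, stiff, and at the level of the locked lever, with no spring-back. The lever is locked and the gripper is clear.

```bash
python3 -c "
from bench import *
print(job_done())"
```

```text
the job is handed in; nothing more can be done
None
```

I handed in the job at about 31 s: the knife's handle is pushed home against fence and stop, the toggle clamp is shut and by touch locked with its foot on the handle, and the arm is clear; no verdict came back.

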